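# Set out thread cones by size at a mending shop

## Robot

A 6-joint arm with a two-finger parallel gripper is mounted at the origin on the work surface. World frame = base frame: x ahead of the robot, y to its left, z up, the work surface at z = 0. Lengths are in m, angles in rad, forces in N, time in s.
With the tool pointing down it reaches from about 0.25 to 0.8 m from the base axis. Payload 8.5 kg.
Tool frame: the origin (TCP) lies at the very end of the fingers, on their centre line; the grasp point (between the pads) lies 19 mm behind it; z points along the fingers, y is the line along which they close (so a half turn about z gives the same grasp; the last joint's range is limited). The gripper opens to 85 mm and grips with 20 to 120 N. Pads are 22 mm wide; open, the fingers measure 114 mm over their backs; the gripper's body (76 mm by 85 mm) begins 54 mm behind the grasp point. The pads swing forward as they close: fully open they stand 13 mm farther back than shut.
Start: joints at [1.292, 0.238, -0.013, 1.319, 0, 1.571], TCP at [0.144, 0.505, 0.231] pointing down, gripper open.
Joint ranges: [-2.66, 2.66], [-1.03, 1.9], [-1.14, 1.46], [-1.82, 2.27], [-1.45, 1.34], [-3.14, 3.14]. Speed limits (rad/s): [2.22, 2.22, 2.79, 3.14, 3.14, 3.14].

## Interface

Orientations are given as a 3x3 rotation matrix whose columns are the frame's x, y, z axes.
In Python, from plant import env, eyes, models gives the robot as it stands.
- The arm moves only by the tool carry_out, never from a script. Its arguments are lists of equal length, an entry for each row: "slide": the shift along the tool's x, y, z as a fraction of full scale, a list of three; "twist": the turn, a rotation vector about the tool's x, y, z as a fraction of full scale, a list of three; "claw": the gripper command: -1 is shut, 1 is fully open, values between are in proportion. In form: {"slide": [[tx, ty, tz], ...], "twist": [[rx, ry, rz], ...], "claw": [claw, ...]}. A call has 1 to 8 rows; each row is the pose to reach, as a shift and turn from the pose commanded when the call began, along the tool's axes at that moment; what a row does not reach only later rows make up. Full scale, the value 1, is 10 cm for a shift and pi/4 rad for a turn. A row lasts 1/8 s, in which the tool goes at most 62.5 mm and 10.7 degrees, less where a joint would pass 70% of its speed; a pose out of reach is approached as far as the arm can. A call with a number of a shift or a turn outside -1 to 1 is refused whole. A call with a gripper value outside its range is refused whole. The fingers move at their own pace and stop on an object; the grip force is fixed at half the most. Time passes only in rows, so rows that repeat a pose let the fingers close. It gives the time, the measured TCP pose, the force, the opening and the grip force at its end, in the units of the state.
- env.observe(): the state, without advancing time (a new reading comes with each control period).
- eyes.capture(name): name is "scene" or "top" or "wrist"; returns the picture (480x640x3 uint8, red, green, blue); there is no depth.
- eyes.camera_info(name): a dict with "fx", "fy", "cx", "cy" (pixels), "k1" (the pictures are not rectified: a ray, as slopes to the right and down, at radius r is drawn at 1 + k1 r^2 times it, then the intrinsics apply), "rvec" (rotation vector, rad) and "tvec" (3), from world to camera coordinates, as OpenCV has them. Camera axes: x right, y down, z forward; pixel columns grow to the right and rows downward; lengths in m; the calibration is good to about 2 mm. A picture is of the moment at which its call begins: read the wrist's pose just before it. camera_info takes no time and is no camera call; for the wrist camera it gives the pose at the moment of the call.
- env.close_job(): hands the job in; it is judged then, once.
Trained networks look in the newest picture that a camera, given by its name, has taken for a name from the list of things; names that differ only in an ending like _2 or _b are one class to them, and where a whole thing is asked for, a point or a joint stands for the part that bears it (a point fixed in the world has none). Each returns a list of dicts, best first, with "score" (0 to 1); they miss things now and then, are a little off and sometimes report something else, mostly with a low value. They report only what shows in the picture. A call takes as long as a camera call. They do not tell look-alikes from the thing itself.
- models.search_frame(target, camera): "centre" ([column, row] in pixels, amid what is visible of it).
- models.spot_point(target, camera): "centre" ([column, row] in pixels: a listed point, or the origin of a listed thing).
The state is a dict: "clock": time; "qpos": joint angles; "qd": joint speeds; "effort": joint torques, N m; "tcp_pos": TCP position; "eef_rot": TCP orientation; "wrist_force": force on the tool from outside, world axes, zero at the start; "wrist_torque": the same for the moment, N m; "width": finger opening in m; "grip_force": force on a finger pad.
Only numpy, scipy, OpenCV 4.12 (cv2) and the standard library are available. Lean on these libraries where they do the work, as an engineer would, in place of code of your own. Each camera call takes 0.05 s, during which the arm holds its last target. There are 200 camera calls.

## Task

Set out the thread for the next mending job: stand each of the three tapered thread cones upright and flat inside the round dish of its size, the largest cone in the largest dish, the middle one in the middle dish and the smallest in the smallest. The straight-sided spool that now takes up the middle dish goes back, upright, into the empty half of the spool tray. Leave the spool already in the tray and the oil bottle where they stand.

Things in the scene. Friction and masses are not known exactly. Their poses are not given: they have to be found in the camera images.
- cone_large_mid (a point): Loose large tapered cone of blue sewing thread standing upright on its wide foot: 92 mm tall in all, foot 62 mm across, narrowing evenly to 40 mm at the shoulder, with a white core nose 18 mm across and 6 mm high on top (counted in the height). This point is on its axis, half-way up (46 mm above its foot; the cone is about 50 mm across here); z points up along the axis.
- cone_medium_mid (a point): Loose middle-sized tapered cone of blue sewing thread standing upright on its wide foot: 74 mm tall in all, foot 52 mm across, narrowing evenly to 32 mm at the shoulder, with a white core nose 18 mm across and 6 mm high on top (counted in the height). This point is on its axis, half-way up (37 mm above its foot; the cone is about 41 mm across here); z points up along the axis.
- cone_small_mid (a point): Loose small tapered cone of blue sewing thread standing upright on its wide foot: 56 mm tall in all, foot 42 mm across, narrowing evenly to 26 mm at the shoulder, with a white core nose 18 mm across and 6 mm high on top (counted in the height). This point is on its axis, half-way up (28 mm above its foot; the cone is about 33 mm across here); z points up along the axis.
- dish_large: The largest of three fixed round steel dishes with a dark pad inside: 92 mm across outside, 86 mm inside, wall 10 mm high from the bench and 3 mm thick, inner floor 5 mm above the bench. Origin on its axis at bench level, z up. It is for the large cone. Empty at the start.
- dish_medium: The middle-sized of three fixed round steel dishes with a dark pad inside: 78 mm across outside, 72 mm inside, wall 10 mm high from the bench and 3 mm thick, inner floor 5 mm above the bench. Origin on its axis at bench level, z up. It is for the middle-sized cone. At the start a straight-sided spool stands in it.
- dish_small: The smallest of three fixed round steel dishes with a dark pad inside: 64 mm across outside, 58 mm inside, wall 10 mm high from the bench and 3 mm thick, inner floor 5 mm above the bench. Origin on its axis at bench level, z up. It is for the small cone. Empty at the start.
- old_spool_mid (a point): Loose straight-sided (cylindrical) spool of the same blue thread: 38 mm across, 70 mm tall in all, its top 6 mm a white core nose 18 mm across. It stands upright in the middle-sized dish at the start. This point is on its axis, half-way up (35 mm above its foot); z points up along the axis.
- tray_free (a point): The empty half of the spool tray, a fixed open grey plastic tray 175 x 85 mm, 16 mm high, walls 4 mm, floor 4 mm thick, split by a cross wall into two halves of about 81 x 77 mm inside; the other half holds a spool. This point is the middle of the empty half's inner floor (4 mm above the bench); x runs along the tray's length, away from the other half, whose middle lies 86 mm off in -x; z up.
- tray_spool_mid (a point): Another loose straight-sided (cylindrical) spool of the same blue thread: 38 mm across, 70 mm tall in all, its top 6 mm a white core nose 18 mm across. It stands in the other half of the tray and stays there. This point is on its axis, half-way up (35 mm above its foot); z points up along the axis.
- oil_bottle: Loose yellow oil bottle with a red cap, 48 mm across, 120 mm tall, standing on the bench, to be left alone. Origin at the centre of its underside, z up.
There are look-alikes about, which are no part of the job. Leave any brown or green look-alike of the part that bears cone_medium_mid alone. What is shaped like the part that bears cone_small_mid but red is not meant.

How it is judged:
By the outcome, as a careful person would: the job done as asked, in the order asked, and still so for the second after the job is handed in, with the robot touching nothing.
It also fails if it takes over 112 s, if anything falls off the work surface, if the arm or the gripper's body presses on something with over 40 N, if the wrist force passes 120 N, or if a joint passes its speed limit or range.

## Working session

There is one attempt and no reset: what is moved stays moved. The work goes in short steps, Python scripts to look and compute and a tool call to move; the robot and the scene stay as the last step left them, time stands still between calls to the robot, and variables do not carry over. Pictures are saved under pics/ and viewed, at most 14 in all, crops included, and the job is handed in when it is done.

Besides the shell and the picture viewer there is one more tool, called after "Emit:" in YAML: its name, and indented under it one key for each argument. carry_out: Moves the arm, as the interface text tells. Shift numbers are shares of 10 cm and turn numbers shares of pi/4 rad, none past 1 either way. Its arguments: {"type":"object","properties":{"slide":{"type":"array"},"twist":{"type":"array"},"claw":{"type":"array"}},"required":["slide","twist","claw"]}

```bash
mkdir -p pics; cat > h.py <<'E'
import numpy as np, cv2
from plant import env, eyes, models
def snap(cam,fn=None):
    im=eyes.capture(cam)
    if fn: cv2.imwrite('pics/'+fn,cv2.cvtColor(im,cv2.COLOR_RGB2BGR))
    return im
def ray(cam,px):
    c=eyes.camera_info(cam); R=cv2.Rodrigues(np.array(c['rvec'],float))[0]; t=np.array(c['tvec'],float)
    d=np.array([(px[0]-c['cx'])/c['fx'],(px[1]-c['cy'])/c['fy']]); u=d.copy()
    for _ in range(20): u=d/(1+c['k1']*(u@u))
    return -R.T@t, R.T@np.array([u[0],u[1],1])
def at(cam,px,z):
    o,d=ray(cam,px); return o+d*(z-o[2])/d[2]
def proj(cam,P):
    c=eyes.camera_info(cam); R=cv2.Rodrigues(np.array(c['rvec'],float))[0]
    p=R@np.array(P,float)+np.array(c['tvec']).ravel(); u=p[:2]/p[2]; u=u*(1+c['k1']*(u@u))
    return np.array([u[0]*c['fx']+c['cx'],u[1]*c['fy']+c['cy']])
Z=dict(cone_large_mid=.046,cone_medium_mid=.037,cone_small_mid=.028,dish_large=0,dish_medium=0,dish_small=0,old_spool_mid=.040,tray_free=.004,tray_spool_mid=.039,oil_bottle=0)
E
python3 - <<'E'
from h import *
for cam in('top','scene'):
    snap(cam,cam+'0.png')
    print(cam,at(cam,(320,240),0).round(3),ray(cam,(0,0))[0].round(3))
    for n,z in Z.items():
        for r in models.spot_point(n,cam)[:5]: print(n,np.round(r['centre']),round(r['score'],2),at(cam,r['centre'],z)[:2].round(4))
s=env.observe();print(s['clock'],s['tcp_pos'],s['eef_rot'],s['width'])
E
```

```text
top [ 0.501 -0.019  0.   ] [ 0.353 -0.019  0.946]
cone_large_mid [249. 182.] 0.85 [0.6104 0.1193]
cone_medium_mid [213. 317.] 0.93 [0.3491 0.188 ]
cone_medium_mid [268. 310.] 0.79 [0.3629 0.0824]
cone_medium_mid [231. 269.] 0.73 [0.4416 0.1539]
cone_small_mid [268. 227.] 0.87 [0.524  0.0837]
cone_small_mid [301. 260.] 0.66 [0.4588 0.019 ]
cone_small_mid [324. 301.] 0.56 [ 0.378  -0.0255]
dish_large [314. 180.] 0.93 [ 0.6267 -0.0078]
dish_large [490. 242.] 0.37 [ 0.4925 -0.3624]
dish_medium [381. 264.] 0.87 [ 0.4504 -0.1405]
dish_small [381. 182.] 0.82 [ 0.6197 -0.1457]
dish_small [314. 180.] 0.37 [ 0.6273 -0.0074]
old_spool_mid [383. 260.] 0.94 [ 0.4541 -0.1385]
tray_free [124. 241.] 0.89 [0.5036 0.3836]
tray_spool_mid [137. 278.] 0.71 [0.4256 0.3399]
oil_bottle [489. 238.] 0.92 [ 0.5009 -0.3621]
scene [0.494 0.065 0.   ] [ 0.888 -0.426  0.79 ]
cone_large_mid [390. 238.] 0.61 [0.6158 0.1331]
cone_large_mid [153. 390.] 0.47 [ 0.5215 -0.3681]
cone_medium_mid [330. 194.] 0.96 [0.4453 0.1541]
cone_medium_mid [281. 192.] 0.93 [0.3631 0.0863]
cone_medium_mid [308. 163.] 0.87 [0.3443 0.1931
[... 165 characters left out ...]
0.] 0.77 [ 0.6323 -0.0069]
dish_large [299. 351.] 0.58 [ 0.6311 -0.1487]
dish_large [375. 145.] 0.58 [0.3976 0.3862]
dish_medium [238. 289.] 0.73 [ 0.4569 -0.1341]
dish_medium [330. 191.] 0.52 [0.4178 0.1894]
dish_small [300. 351.] 0.91 [ 0.6315 -0.1484]
dish_small [346. 298.] 0.37 [ 0.6239 -0.008 ]
old_spool_mid [234. 277.] 0.73 [ 0.4533 -0.136 ]
old_spool_mid [301. 348.] 0.4 [ 0.6424 -0.1567]
tray_free [412. 162.] 0.76 [0.5028 0.392 ]
tray_spool_mid [375. 146.] 0.6 [0.4224 0.3437]
1.1 [0.14446717 0.5046958  0.23130047] [[-9.61390956e-01  2.75186171e-01 -1.54660417e-05]
 [ 2.75186171e-01  9.61390956e-01 -1.29293008e-05]
 [ 1.13109479e-05 -1.66861536e-05 -1.00000000e+00]] 0.08584758279260073
```

View pics/top0.png

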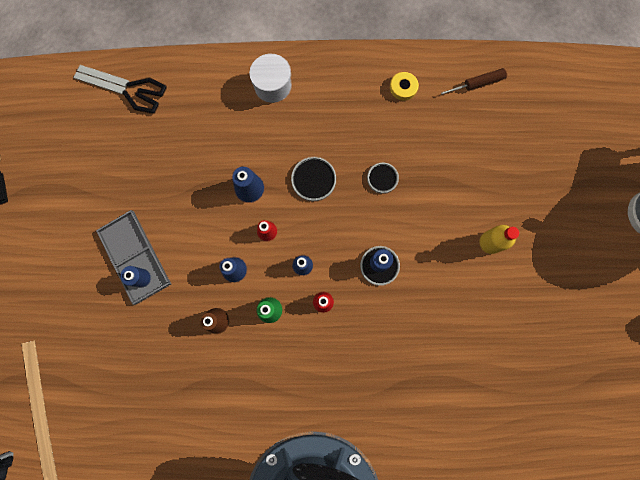

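View pics/scene0.png

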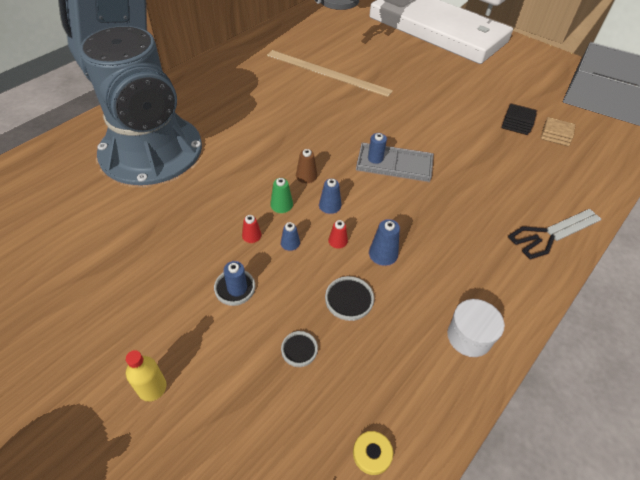

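Top view: blue cones are at (246,184) large, (233,269) medium and (302,265) small. The look-alikes are brown (213,320), green (268,310), and red at (267,230) and (323,301). The old spool is in the dish at (381,264), and the tray's free half is at (124,241). Blue and the tapered shape fit the description. I'll confirm with one crop and refine on the noses and dark pads.

```bash
python3 - <<'E'
from h import *
T=cv2.imread('pics/top0.png');S=cv2.imread('pics/scene0.png')
cv2.imwrite('pics/crop0.png',cv2.resize(T[150:340,190:410],None,fx=3,fy=3,interpolation=cv2.INTER_CUBIC))
def nose(im,cam,P,r):
    u=proj(cam,P).round().astype(int); c=im[u[1]-r:u[1]+r+1,u[0]-r:u[0]+r+1]
    m=(c.min(2)>140).astype(np.uint8)
    n,l,st,_=cv2.connectedComponentsWithStats(m); 
    if n<2: return None
    k=1+np.argmax(st[1:,4]); return (np.array(cv2.minEnclosingCircle(np.argwhere(l==k)[:,::-1].astype(np.float32))[0])+u-r, st[k,4])
for n,P in dict(large=(.61,.122,.092),medium=(.4416,.154,.074),small=(.447,.02,.056),spool=(.4541,-.1385,.075),tspool=(.4256,.34,.074)).items():
    a=nose(T,'top',P,9);b=nose(S,'scene',P,12); print(n,a,at('top',a[0],P[2])[:2].round(4), b and (b,at('scene',b[0],P[2])[:2].round(4)))
for n,P in dict(dl=(.627,-.008),dm=(.451,-.139),ds=(.62,-.146)).items():
  for im,cam in((T,'top'),(S,'scene')):
    u=proj(cam,(*P,.007)).round().astype(int);r=30;c=im[u[1]-r:u[1]+r,u[0]-r:u[0]+r]
    m=((c.max(2)<45)).astype(np.uint8);n_,l,st,_=cv2.connectedComponentsWithStats(m);k=1+np.argmax(st[1:,4])
    h=cv2.convexHull(np.argwhere(l==k)[:,::-1].astype(np.int32));e=cv2.fitEllipse(h);q=np.array(e[0])+u-r
    print(n,cam,q.round(1),np.round(e[1],1),at(cam,q,.0075)[:2].round(4))
E
```

```text
large (array([241.94999981, 175.        ]), np.int32(54)) [0.6119 0.1255] ((array([389.27777767, 225.5       ]), np.int32(62)), array([0.6142, 0.1233]))
medium (array([227., 266.]), np.int32(58)) [0.4433 0.1541] ((array([331.125, 182.125]), np.int32(49)), array([0.4462, 0.1522]))
small (array([301.39473724, 261.86842108]), np.int32(50)) [0.4515 0.0168] ((array([289.4285717 , 226.28571415]), np.int32(55)), array([0.4542, 0.0154]))
spool (array([383.17796612, 258.31355953]), np.int32(50)) [ 0.4541 -0.1345] ((array([233.08620644, 267.63793087]), np.int32(67)), array([ 0.4573, -0.136 ]))
tspool (array([128.5, 275. ]), np.int32(50)) [0.4278 0.3423] ((array([378.25862026, 136.1896553 ]), np.int32(42)), array([0.4298, 0.3402]))
dl top [313.6 178.3] [38.5 40.2] [ 0.6278 -0.0073]
dl scene [350.8 298. ] [33.1 36.5] [ 0.6331 -0.0064]
dm top [379.5 265.3] [34.1 34.8] [ 0.4481 -0.1357]
dm scene [227.1 289.7] [17.6 21.4] [ 0.4463 -0.1512]
ds top [382.5 177.3] [25.1 26.7] [ 0.628  -0.1478]
ds scene [298.7 348.5] [24.5 28.4] [ 0.6299 -0.149 ]
```

View pics/crop0.png

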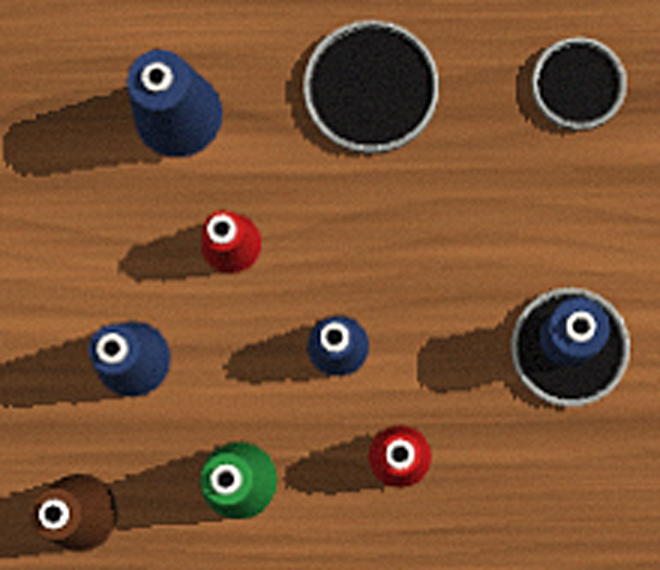

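Emit:
carry_out:
  slide:
    - [0, 0, 0]
    - [0, 0, 0]
  twist:
    - [0, 0, -0.355]
    - [0, 0, -0.355]
  claw: [0.6, 0.6]

```text
clock: 1.35
tcp_pos: [0.1445, 0.5047, 0.2313]
eef_rot: [[-1.0, -0.004, -0.0], [-0.004, 1.0, -0.0], [0.0, -0.0, -1.0]]
wrist_force: [-0.1, -0.1, -0.3]
width: 0.0684
grip_force: 0.0
```

The crop confirms it: the blue cones and the old spool are as named, and the brown, green and red ones are separate. The tool now lines up with the world axes (slide = −dx, dy, −dz). Next I'll move towards the old spool.

Emit:
carry_out:
  slide:
    - [-1, -1, 0]
    - [-1, -1, 0]
    - [-1, -1, 0]
    - [-1, -1, 0]
  twist:
    - [0, 0, 0]
    - [0, 0, 0]
    - [0, 0, 0]
    - [0, 0, 0]
  claw: [0.6, 0.6, 0.6, 0.6]

```text
clock: 1.85
tcp_pos: [0.2451, 0.4044, 0.2315]
eef_rot: [[-1.0, 0.002, 0.0], [0.002, 1.0, 0.001], [-0.0, 0.001, -1.0]]
wrist_force: [0.1, -0.0, -0.0]
width: 0.0684
grip_force: 0.0
```

Emit:
carry_out:
  slide:
    - [-1, -1, 0]
    - [-1, -1, 0]
    - [-1, -1, 0]
    - [-1, -1, 0]
  twist:
    - [0, 0, 0]
    - [0, 0, 0]
    - [0, 0, 0]
    - [0, 0, 0]
  claw: [0.6, 0.6, 0.6, 0.6]

```text
clock: 2.35
tcp_pos: [0.3446, 0.3052, 0.2312]
eef_rot: [[-1.0, 0.001, -0.0], [0.001, 1.0, 0.0], [0.0, 0.0, -1.0]]
wrist_force: [-0.7, 0.3, 0.4]
width: 0.0683
grip_force: 0.0
```

Emit:
carry_out:
  slide:
    - [-1, -1, 0]
    - [-1, -1, 0]
    - [-1, -1, 0]
    - [-1, -1, 0]
  twist:
    - [0, 0, 0]
    - [0, 0, 0]
    - [0, 0, 0]
    - [0, 0, 0]
  claw: [0.6, 0.6, 0.6, 0.6]

```text
clock: 2.85
tcp_pos: [0.4443, 0.2056, 0.231]
eef_rot: [[-1.0, 0.0, -0.001], [0.0, 1.0, 0.0], [0.001, 0.0, -1.0]]
wrist_force: [-0.7, 1.4, -0.1]
width: 0.0686
grip_force: 0.0
```

Emit:
carry_out:
  slide:
    - [0, -1, 0]
    - [0, -1, 0]
    - [0, -1, 0]
    - [0, -1, 0]
  twist:
    - [0, 0, 0]
    - [0, 0, 0]
    - [0, 0, 0]
    - [0, 0, 0]
  claw: [0.6, 0.6, 0.6, 0.6]

```text
clock: 3.35
tcp_pos: [0.444, 0.1063, 0.2315]
eef_rot: [[-1.0, -0.001, 0.0], [-0.001, 1.0, 0.001], [-0.0, 0.001, -1.0]]
wrist_force: [-0.3, -0.3, -0.0]
width: 0.0684
grip_force: 0.0
```

Emit:
carry_out:
  slide:
    - [0, -1, 0]
    - [0, -1, 0]
    - [0, -1, 0]
    - [0, -1, 0]
  twist:
    - [0, 0, 0]
    - [0, 0, 0]
    - [0, 0, 0]
    - [0, 0, 0]
  claw: [0.6, 0.6, 0.6, 0.6]

```text
clock: 3.85
tcp_pos: [0.4446, 0.0061, 0.2313]
eef_rot: [[-1.0, -0.001, -0.0], [-0.001, 1.0, 0.0], [0.0, 0.0, -1.0]]
wrist_force: [0.6, 1.0, 0.1]
width: 0.0683
grip_force: 0.0
```

Emit:
carry_out:
  slide:
    - [0, -1, 0]
    - [0, -1, 0]
    - [0, -1, 0]
    - [0, -1, 0]
  twist:
    - [0, 0, 0]
    - [0, 0, 0]
    - [0, 0, 0]
    - [0, 0, 0]
  claw: [0.6, 0.6, 0.6, 0.6]

```text
clock: 4.35
tcp_pos: [0.4447, -0.094, 0.2312]
eef_rot: [[-1.0, -0.001, -0.0], [-0.001, 1.0, 0.0], [0.0, 0.0, -1.0]]
wrist_force: [0.2, 0.1, 0.1]
width: 0.0681
grip_force: 0.0
```

```bash
python3 -c "
from h import *
s=env.observe();print(s['clock'],s['qpos'],s['tcp_pos'],s['eef_rot'],s['width'])
snap('wrist','w0.png')
for n,z in Z.items():
    for r in models.spot_point(n,'wrist')[:3]: print(n,np.round(r['centre']),round(r['score'],2),at('wrist',r['centre'],z)[:2].round(4))
"
```

```text
4.35 [-2.08636075e-01  1.17792785e-01 -1.65436284e-01  1.28792547e+00
  4.00230452e-04 -2.09660032e-01] [ 0.44467922 -0.09402062  0.23121646] [[-9.99999440e-01 -1.02382298e-03 -2.67547319e-04]
 [-1.02394751e-03  9.99999367e-01  4.65746402e-04]
 [ 2.67070308e-04  4.66020096e-04 -9.99999856e-01]] 0.0681362033531963
cone_large_mid [407. 367.] 0.74 [ 0.5991 -0.0142]
cone_large_mid [552. 380.] 0.58 [0.6142 0.1273]
cone_medium_mid [617. 206.] 0.96 [0.4446 0.1576]
cone_medium_mid [550. 100.] 0.6 [0.36  0.084]
cone_small_mid [450. 212.] 0.98 [0.4536 0.0171]
cone_small_mid [522. 284.] 0.73 [0.5213 0.0903]
dish_large [406. 366.] 0.83 [ 0.6307 -0.0043]
dish_large [617. 203.] 0.19 [0.4517 0.1837]
dish_medium [274. 217.] 0.71 [ 0.4659 -0.1399]
dish_medium [277. 200.] 0.63 [ 0.4494 -0.1365]
dish_medium [451. 211.] 0.49 [0.4593 0.0258]
dish_small [453. 213.] 0.73 [0.4613 0.0279]
dish_small [273. 363.] 0.56 [ 0.6269 -0.1467]
dish_small [276. 198.] 0.15 [ 0.4472 -0.1371]
old_spool_mid [274. 215.] 0.87 [ 0.4526 -0.1351]
tray_spool_mid [405. 365.] 0.52 [ 0.602  -0.0154]
oil_bottle [ 48. 243.] 0.98 [ 0.4918 -0.3623]
```

Wrist measurements agree with the others: spool at (.4545, −.135) and the middle dish at (.450, −.137). Descending onto the spool.

Emit:
carry_out:
  slide:
    - [-0.1, -0.4, 0.4]
    - [-0.1, -0.4, 1]
    - [-0.1, -0.4, 1]
    - [-0.1, -0.4, 1]
  twist:
    - [0, 0, 0]
    - [0, 0, 0]
    - [0, 0, 0]
    - [0, 0, 0]
  claw: [0.6, 0.6, 0.6, 0.6]

```text
clock: 5.4
tcp_pos: [0.4553, -0.1354, 0.133]
eef_rot: [[-1.0, -0.0, 0.001], [-0.0, 1.0, -0.0], [-0.001, -0.0, -1.0]]
wrist_force: [-0.1, -1.0, 0.8]
width: 0.0683
grip_force: 0.0
```

Emit:
carry_out:
  slide:
    - [0, 0, 0.5]
    - [0, 0, 0.8]
    - [0, 0, 1]
    - [0, 0, 1]
    - [0, 0, 1]
    - [0, 0, 1]
    - [0, 0, 1]
    - [0, 0, 1]
  twist:
    - [0, 0, 0]
    - [0, 0, 0]
    - [0, 0, 0]
    - [0, 0, 0]
    - [0, 0, 0]
    - [0, 0, 0]
    - [0, 0, 0]
    - [0, 0, 0]
  claw: [0.6, 0.6, 0.6, 0.6, -1, -1, -1, -1]

```text
clock: 6.4
tcp_pos: [0.456, -0.1357, 0.0333]
eef_rot: [[-1.0, -0.0, 0.003], [-0.0, 1.0, -0.001], [-0.003, -0.001, -1.0]]
wrist_force: [-0.7, -0.5, 10.7]
width: 0.0369
grip_force: 59.0
```

Emit:
carry_out:
  slide:
    - [0, 0, -0.3]
    - [0, 0, -0.7]
    - [0, 0, -1]
    - [0, 0, -1]
  twist:
    - [0, 0, 0]
    - [0, 0, 0]
    - [0, 0, 0]
    - [0, 0, 0]
  claw: [-1, -1, -1, -1]

```text
clock: 6.9
tcp_pos: [0.4563, -0.1358, 0.1343]
eef_rot: [[-1.0, -0.0, 0.005], [-0.0, 1.0, -0.002], [-0.005, -0.002, -1.0]]
wrist_force: [0.2, -0.7, -1.5]
width: 0.0362
grip_force: 60.3
```

Emit:
carry_out:
  slide:
    - [0, 0.3, -0.1]
    - [0, 0.7, -0.1]
    - [0, 1, -0.1]
    - [0, 1, -0.1]
  twist:
    - [0, 0, 0]
    - [0, 0, 0]
    - [0, 0, 0]
    - [0, 0, 0]
  claw: [-1, -1, -1, -1]

```text
clock: 7.4
tcp_pos: [0.454, -0.0338, 0.1409]
eef_rot: [[-1.0, -0.003, -0.001], [-0.003, 1.0, 0.0], [0.001, 0.0, -1.0]]
wrist_force: [0.1, -1.3, -0.9]
width: 0.0369
grip_force: 60.4
```

Emit:
carry_out:
  slide:
    - [-0.1, 0.5, 0]
    - [-0.1, 1, 0]
    - [-0.1, 1, 0]
  twist:
    - [0, 0, 0]
    - [0, 0, 0]
    - [0, 0, 0]
  claw: [-1, -1, -1]

```text
clock: 7.78
tcp_pos: [0.4644, 0.0666, 0.1408]
eef_rot: [[-1.0, -0.003, -0.001], [-0.003, 1.0, 0.0], [0.001, 0.0, -1.0]]
wrist_force: [0.2, -0.5, -1.8]
width: 0.0368
grip_force: 60.6
```

Emit:
carry_out:
  slide:
    - [-0.1, 0.5, 0]
    - [-0.1, 1, 0]
    - [-0.1, 1, 0]
  twist:
    - [0, 0, 0]
    - [0, 0, 0]
    - [0, 0, 0]
  claw: [-1, -1, -1]

```text
clock: 8.15
tcp_pos: [0.4748, 0.1661, 0.1408]
eef_rot: [[-1.0, -0.003, -0.0], [-0.003, 1.0, -0.0], [0.0, -0.0, -1.0]]
wrist_force: [0.1, -1.1, -1.9]
width: 0.0363
grip_force: 60.8
```

Emit:
carry_out:
  slide:
    - [-0.1, 0.5, 0]
    - [-0.1, 1, 0]
    - [-0.1, 1, 0]
  twist:
    - [0, 0, 0]
    - [0, 0, 0]
    - [0, 0, 0]
  claw: [-1, -1, -1]

```text
clock: 8.52
tcp_pos: [0.485, 0.2656, 0.1407]
eef_rot: [[-1.0, -0.002, -0.0], [-0.002, 1.0, -0.0], [0.0, -0.0, -1.0]]
wrist_force: [0.9, -0.6, -0.7]
width: 0.0366
grip_force: 60.9
```

Emit:
carry_out:
  slide:
    - [-0.1, 0.5, 0]
    - [-0.17, 1, 0]
    - [-0.17, 1, 0]
    - [-0.17, 1, 0]
  twist:
    - [0, 0, 0]
    - [0, 0, 0]
    - [0, 0, 0]
    - [0, 0, 0]
  claw: [-1, -1, -1, -1]

```text
clock: 9.02
tcp_pos: [0.5017, 0.3626, 0.1408]
eef_rot: [[-1.0, 0.001, -0.001], [0.001, 1.0, -0.002], [0.001, -0.002, -1.0]]
wrist_force: [0.5, -0.5, -0.9]
width: 0.0365
grip_force: 61.0
```

```bash
python3 -c "
from h import *
s=env.observe();print(s['clock'],s['tcp_pos'],s['width'],s['grip_force'])
snap('wrist','w1.png');snap('top','t1.png')
for c in('wrist','top'):
  for n in('tray_free','tray_spool_mid'):
    for r in models.spot_point(n,c)[:3]: print(n,np.round(r['centre']),round(r['score'],2),at(c,r['centre'],Z[n])[:2].round(4))
"
```

```text
9.025 [0.50167314 0.36263051 0.14075494] 0.03647358455487166 60.96467697294429
tray_free [354. 233.] 0.93 [0.5089 0.3852]
tray_spool_mid [287. 120.] 0.78 [0.4296 0.343 ]
tray_free [126. 237.] 0.98 [0.5123 0.3802]
tray_free [230. 269.] 0.55 [0.4438 0.1612]
tray_spool_mid [139. 276.] 0.73 [0.4295 0.3358]
```

View pics/w1.png

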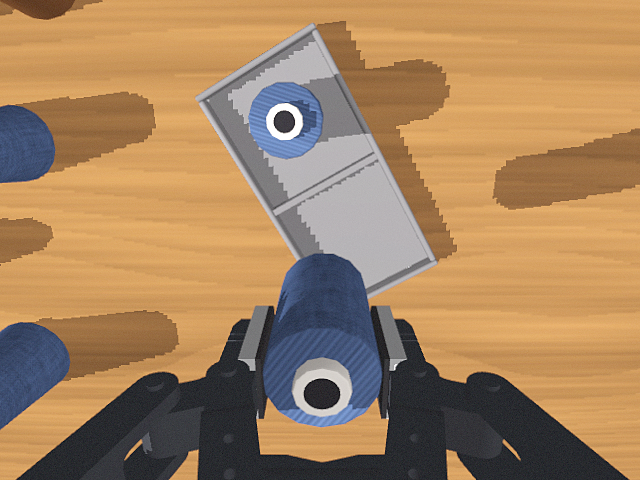

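The wrist view shows the spool held upright and the empty half of the tray around pixel (354,233), which is (.506,.384). Lowering it in there.

Emit:
carry_out:
  slide:
    - [-0.03, 0.21, 0.2]
    - [-0.03, 0.21, 0.6]
    - [-0.03, 0.21, 0.6]
    - [-0.03, 0.21, 0.6]
  twist:
    - [0, 0, 0]
    - [0, 0, 0]
    - [0, 0, 0]
    - [0, 0, 0]
  claw: [-1, -1, -1, -1]

```text
clock: 9.82
tcp_pos: [0.5046, 0.3861, 0.0817]
eef_rot: [[-1.0, -0.0, -0.0], [-0.0, 1.0, -0.0], [0.0, -0.0, -1.0]]
wrist_force: [-0.1, -0.3, -0.4]
width: 0.0365
grip_force: 61.0
```

Emit:
carry_out:
  slide:
    - [0, 0, 0.2]
    - [0, 0, 0.35]
    - [0, 0, 0.43]
    - [0, 0, 0.47]
    - [0, 0, 0.47]
    - [0, 0, 0.47]
  twist:
    - [0, 0, 0]
    - [0, 0, 0]
    - [0, 0, 0]
    - [0, 0, 0]
    - [0, 0, 0]
    - [0, 0, 0]
  claw: [-1, -1, -1, -1, -1, -1]

```text
clock: 10.58
tcp_pos: [0.5047, 0.3859, 0.0348]
eef_rot: [[-1.0, -0.0, 0.001], [-0.0, 1.0, 0.0], [-0.001, 0.0, -1.0]]
wrist_force: [-0.2, 0.3, -1.2]
width: 0.0369
grip_force: 61.0
```

Emit:
carry_out:
  slide:
    - [0, 0, 0.02]
    - [0, 0, 0.02]
    - [0, 0, 0.02]
    - [0, 0, 0.02]
    - [0, 0, 0.02]
  twist:
    - [0, 0, 0]
    - [0, 0, 0]
    - [0, 0, 0]
    - [0, 0, 0]
    - [0, 0, 0]
  claw: [-1, -1, 0.6, 0.6, 0.6]

```text
clock: 11.2
tcp_pos: [0.5044, 0.3857, 0.0323]
eef_rot: [[-1.0, -0.0, -0.0], [-0.0, 1.0, -0.0], [0.0, -0.0, -1.0]]
wrist_force: [0.9, -0.1, 0.0]
width: 0.0683
grip_force: 0.0
```

Emit:
carry_out:
  slide:
    - [0, 0, -0.4]
    - [0, 0, -1]
    - [0, 0, -1]
    - [0, 0, -1]
  twist:
    - [0, 0, 0]
    - [0, 0, 0]
    - [0, 0, 0]
    - [0, 0, 0]
  claw: [0.6, 0.6, 0.6, 0.6]

```text
clock: 11.7
tcp_pos: [0.5043, 0.3856, 0.1321]
eef_rot: [[-1.0, -0.0, 0.0], [-0.0, 1.0, -0.0], [-0.0, -0.0, -1.0]]
wrist_force: [0.3, 0.3, -1.0]
width: 0.0684
grip_force: 0.0
```

Emit:
carry_out:
  slide:
    - [0.3, -0.5, -0.5]
    - [0.3, -1, -0.5]
    - [0.3, -1, -0.5]
    - [0.3, -1, -0.5]
  twist:
    - [0, 0, 0]
    - [0, 0, 0]
    - [0, 0, 0]
    - [0, 0, 0]
  claw: [0.6, 0.6, 0.6, 0.6]

```text
clock: 12.2
tcp_pos: [0.4743, 0.2854, 0.1813]
eef_rot: [[-1.0, 0.001, -0.001], [0.001, 1.0, -0.001], [0.001, -0.001, -1.0]]
wrist_force: [0.2, 0.2, -0.8]
width: 0.0681
grip_force: 0.0
```

Emit:
carry_out:
  slide:
    - [0.3, -0.5, 0]
    - [0.3, -1, 0]
    - [0.3, -1, 0]
    - [0.3, -1, 0]
  twist:
    - [0, 0, 0]
    - [0, 0, 0]
    - [0, 0, 0]
    - [0, 0, 0]
  claw: [0.6, 0.6, 0.6, 0.6]

```text
clock: 12.7
tcp_pos: [0.4448, 0.1864, 0.1817]
eef_rot: [[-1.0, -0.0, -0.001], [-0.0, 1.0, 0.0], [0.001, 0.0, -1.0]]
wrist_force: [0.3, 0.4, 1.0]
width: 0.0683
grip_force: 0.0
```

```bash
python3 -c "
from h import *
s=env.observe();print(s['clock'],s['tcp_pos'],s['width'],s['qpos'])
a=snap('wrist');b=snap('top')
for n in('cone_medium_mid','cone_small_mid','tray_spool_mid'):
  for c in('wrist','top'):
    for r in models.spot_point(n,c)[:3]: print(n,c,np.round(r['centre']),round(r['score'],2),at(c,r['centre'],Z[n])[:2].round(4))
c=cv2.resize(b[190:320,60:260],None,fx=3,fy=3)
cv2.imwrite('pics/c2.png',cv2.cvtColor(c,cv2.COLOR_RGB2BGR))
"
```

```text
12.7 [0.44478135 0.18644059 0.18168618] 0.06828051407818322 [ 3.96757512e-01  1.88869826e-01 -2.07859579e-01  1.17469097e+00
  2.63714568e-04  3.96596155e-01]
cone_medium_mid wrist [326.  71.] 0.78 [0.3437 0.1893]
cone_medium_mid wrist [282. 221.] 0.67 [0.4445 0.158 ]
cone_medium_mid wrist [167. 103.] 0.64 [0.363  0.0832]
cone_medium_mid top [213. 319.] 0.82 [0.3455 0.1866]
cone_medium_mid top [268. 308.] 0.63 [0.3657 0.0813]
cone_medium_mid top [231. 269.] 0.61 [0.4412 0.1535]
cone_small_mid wrist [ 27. 129.] 0.83 [ 0.3794 -0.0225]
cone_small_mid wrist [100. 227.] 0.82 [0.452 0.018]
cone_small_mid top [325. 302.] 0.9 [ 0.3757 -0.0264]
cone_small_mid top [302. 260.] 0.71 [0.4584 0.0163]
cone_small_mid top [267. 228.] 0.63 [0.5232 0.0855]
tray_spool_mid wrist [544. 199.] 0.93 [0.4277 0.3447]
tray_spool_mid top [136. 274.] 0.45 [0.4329 0.3426]
```

View pics/c2.png

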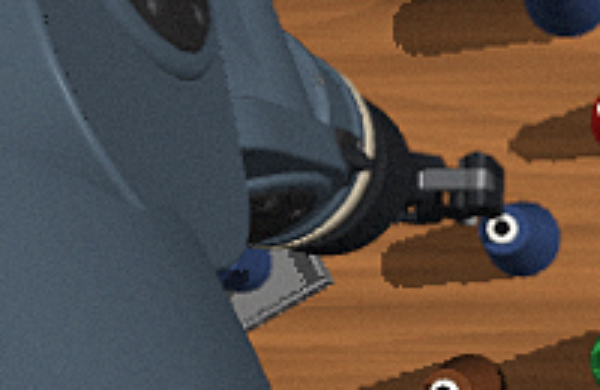

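The arm hides the tray in this crop, so I'll check it later. The medium blue cone stands below the hand, at about (.4447,.1545). Grasping it.

Emit:
carry_out:
  slide:
    - [0, -0.32, 0.3]
    - [0, -0.32, 0.9]
    - [0, -0.32, 0.9]
    - [0, -0.32, 0.9]
  twist:
    - [0, 0, 0]
    - [0, 0, 0]
    - [0, 0, 0]
    - [0, 0, 0]
  claw: [0.6, 0.6, 0.6, 0.6]

```text
clock: 13.6
tcp_pos: [0.4453, 0.1542, 0.0938]
eef_rot: [[-1.0, -0.0, 0.001], [-0.0, 1.0, 0.0], [-0.001, 0.0, -1.0]]
wrist_force: [1.0, -1.1, 0.4]
width: 0.0683
grip_force: 0.0
```

Emit:
carry_out:
  slide:
    - [0, 0, 0.4]
    - [0, 0, 0.65]
    - [0, 0, 0.74]
    - [0, 0, 0.74]
    - [0, 0, 0.74]
    - [0, 0, 0.74]
    - [0, 0, 0.74]
    - [0, 0, 0.74]
  twist:
    - [0, 0, 0]
    - [0, 0, 0]
    - [0, 0, 0]
    - [0, 0, 0]
    - [0, 0, 0]
    - [0, 0, 0]
    - [0, 0, 0]
    - [0, 0, 0]
  claw: [0.6, 0.6, 0.6, 0.6, -1, -1, -1, -1]

```text
clock: 14.6
tcp_pos: [0.4455, 0.1542, 0.0201]
eef_rot: [[-1.0, -0.0, 0.003], [-0.0, 1.0, 0.001], [-0.003, 0.001, -1.0]]
wrist_force: [-2.4, -0.7, 13.1]
width: 0.0413
grip_force: 59.2
```

Emit:
carry_out:
  slide:
    - [0, 0, -0.3]
    - [0, 0, -0.7]
    - [0, 0, -1]
    - [0, 0, -1]
  twist:
    - [0, 0, 0]
    - [0, 0, 0]
    - [0, 0, 0]
    - [0, 0, 0]
  claw: [-1, -1, -1, -1]

```text
clock: 15.1
tcp_pos: [0.4462, 0.1543, 0.1211]
eef_rot: [[-1.0, -0.0, 0.005], [-0.0, 1.0, 0.002], [-0.005, 0.002, -1.0]]
wrist_force: [0.1, -0.7, -1.3]
width: 0.0414
grip_force: 61.1
```

Emit:
carry_out:
  slide:
    - [0, -0.3, 0]
    - [0, -0.7, 0]
    - [0, -1, 0]
    - [0, -1, 0]
  twist:
    - [0, 0, 0]
    - [0, 0, 0]
    - [0, 0, 0]
    - [0, 0, 0]
  claw: [-1, -1, -1, -1]

```text
clock: 15.6
tcp_pos: [0.4439, 0.0521, 0.1178]
eef_rot: [[-1.0, 0.003, -0.001], [0.003, 1.0, -0.0], [0.001, -0.0, -1.0]]
wrist_force: [-0.3, 0.8, -0.8]
width: 0.041
grip_force: 61.0
```

Emit:
carry_out:
  slide:
    - [0, -0.5, 0]
    - [0, -1, 0]
    - [0, -1, 0]
  twist:
    - [0, 0, 0]
    - [0, 0, 0]
    - [0, 0, 0]
  claw: [-1, -1, -1]

```text
clock: 15.98
tcp_pos: [0.4443, -0.0482, 0.1179]
eef_rot: [[-1.0, 0.004, -0.0], [0.004, 1.0, -0.0], [0.0, -0.0, -1.0]]
wrist_force: [0.0, 0.9, -0.7]
width: 0.0413
grip_force: 61.0
```

Emit:
carry_out:
  slide:
    - [-0.03, -0.4, 0]
    - [-0.03, -0.7, 0]
    - [-0.03, -0.7, 0]
    - [-0.03, -0.7, 0]
  twist:
    - [0, 0, 0]
    - [0, 0, 0]
    - [0, 0, 0]
    - [0, 0, 0]
  claw: [-1, -1, -1, -1]

```text
clock: 16.48
tcp_pos: [0.4474, -0.1152, 0.118]
eef_rot: [[-1.0, -0.0, -0.001], [-0.0, 1.0, 0.001], [0.001, 0.001, -1.0]]
wrist_force: [0.3, 0.8, -0.6]
width: 0.0416
grip_force: 61.0
```

```bash
python3 -c "
from h import *
s=env.observe();print(s['clock'],s['tcp_pos'],s['width'],s['grip_force'])
a=snap('wrist','w3.png');b=snap('top','t3.png');snap('scene')
for n in('dish_medium','tray_spool_mid','old_spool_mid'):
  for c in('wrist','top','scene'):
    for r in models.spot_point(n,c)[:3]: print(n,c,np.round(r['centre']),round(r['score'],2),at(c,r['centre'],Z[n])[:2].round(4))
"
```

```text
16.475 [ 0.44739006 -0.11520085  0.11801663] 0.04158763263375896 61.0429914870474
dish_medium wrist [292. 236.] 0.57 [ 0.4501 -0.1356]
dish_medium wrist [457. 446.] 0.25 [ 0.6302 -0.0051]
dish_medium scene [238. 290.] 0.55 [ 0.4583 -0.1362]
tray_spool_mid wrist [281. 445.] 0.42 [ 0.589  -0.1441]
tray_spool_mid top [138. 278.] 0.69 [0.4243 0.3364]
tray_spool_mid scene [377. 145.] 0.57 [0.424  0.3495]
old_spool_mid top [117. 240.] 0.74 [0.5    0.3829]
```

View pics/w3.png

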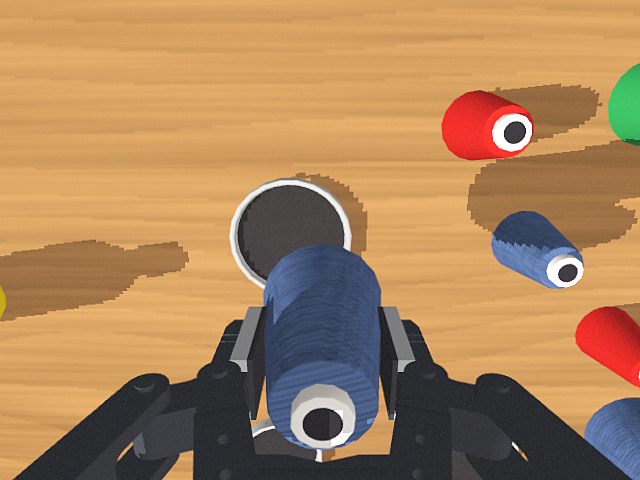

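View pics/t3.png

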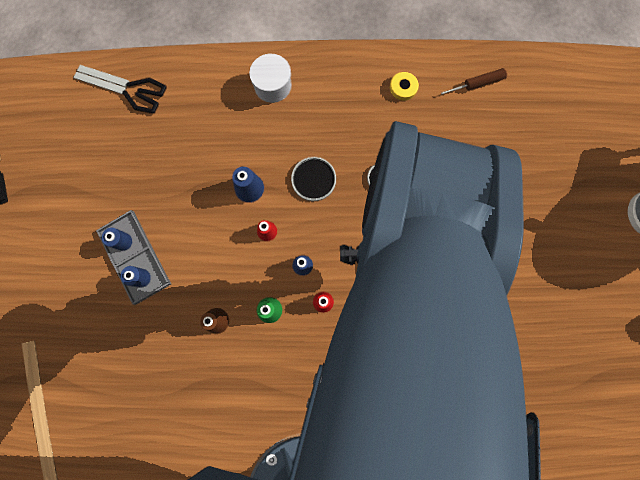

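Top view: both spools stand upright in the tray at (117,240) and (135,277). Wrist view: the cone is held upright with the middle dish at (291,236), i.e. (.450,−.136). Lowering the cone.

Emit:
carry_out:
  slide:
    - [-0.03, -0.21, 0.2]
    - [-0.03, -0.21, 0.5]
    - [-0.03, -0.21, 0.5]
    - [-0.03, -0.21, 0.5]
  twist:
    - [0, 0, 0]
    - [0, 0, 0]
    - [0, 0, 0]
    - [0, 0, 0]
  claw: [-1, -1, -1, -1]

```text
clock: 17.58
tcp_pos: [0.4508, -0.1374, 0.0691]
eef_rot: [[-1.0, -0.0, 0.0], [-0.0, 1.0, -0.0], [-0.0, -0.0, -1.0]]
wrist_force: [0.3, 0.6, 0.2]
width: 0.0411
grip_force: 61.0
```

Emit:
carry_out:
  slide:
    - [0, 0, 0.2]
    - [0, 0, 0.32]
    - [0, 0, 0.39]
    - [0, 0, 0.41]
    - [0, 0, 0.41]
    - [0, 0, 0.41]
  twist:
    - [0, 0, 0]
    - [0, 0, 0]
    - [0, 0, 0]
    - [0, 0, 0]
    - [0, 0, 0]
    - [0, 0, 0]
  claw: [-1, -1, -1, -1, -1, -1]

```text
clock: 18.32
tcp_pos: [0.4508, -0.1374, 0.0277]
eef_rot: [[-1.0, -0.0, 0.001], [-0.0, 1.0, -0.0], [-0.001, -0.0, -1.0]]
wrist_force: [-0.1, 1.2, 0.2]
width: 0.0414
grip_force: 61.1
```

Emit:
carry_out:
  slide:
    - [0, 0, 0.02]
    - [0, 0, 0.025]
    - [0, 0, 0.025]
    - [0, 0, 0.025]
    - [0, 0, 0.025]
  twist:
    - [0, 0, 0]
    - [0, 0, 0]
    - [0, 0, 0]
    - [0, 0, 0]
    - [0, 0, 0]
  claw: [-1, -1, 0.6, 0.6, 0.6]

```text
clock: 18.95
tcp_pos: [0.4505, -0.1373, 0.0248]
eef_rot: [[-1.0, -0.0, -0.0], [-0.0, 1.0, -0.0], [0.0, -0.0, -1.0]]
wrist_force: [-1.2, 0.3, -0.2]
width: 0.0685
grip_force: 0.0
```

Emit:
carry_out:
  slide:
    - [0, 0, -0.4]
    - [0, 0, -1]
    - [0, 0, -1]
    - [0, 0, -1]
  twist:
    - [0, 0, 0]
    - [0, 0, 0]
    - [0, 0, 0]
    - [0, 0, 0]
  claw: [0.6, 0.6, 0.6, 0.6]

```text
clock: 19.45
tcp_pos: [0.4504, -0.1373, 0.1248]
eef_rot: [[-1.0, -0.0, 0.0], [-0.0, 1.0, -0.0], [-0.0, -0.0, -1.0]]
wrist_force: [-0.6, 0.4, -0.0]
width: 0.0684
grip_force: 0.0
```

Emit:
carry_out:
  slide:
    - [0, 0.5, 0]
    - [0, 1, 0]
    - [0, 1, 0]
    - [0, 1, 0]
  twist:
    - [0, 0, 0]
    - [0, 0, 0]
    - [0, 0, 0]
    - [0, 0, 0]
  claw: [0.6, 0.6, 0.6, 0.6]

```text
clock: 19.95
tcp_pos: [0.4499, -0.0374, 0.1239]
eef_rot: [[-1.0, -0.001, -0.002], [-0.001, 1.0, -0.0], [0.002, -0.0, -1.0]]
wrist_force: [-0.4, -0.3, -0.0]
width: 0.0682
grip_force: 0.0
```

Emit:
carry_out:
  slide:
    - [-0.02, 0.4, 0]
    - [-0.02, 0.53, 0]
    - [-0.02, 0.53, 0]
    - [-0.02, 0.53, 0]
  twist:
    - [0, 0, 0]
    - [0, 0, 0]
    - [0, 0, 0]
    - [0, 0, 0]
  claw: [0.4, 0.4, 0.4, 0.4]

```text
clock: 20.45
tcp_pos: [0.4524, 0.0147, 0.1247]
eef_rot: [[-1.0, 0.001, -0.0], [0.001, 1.0, -0.0], [0.0, -0.0, -1.0]]
wrist_force: [0.8, 0.1, -0.8]
width: 0.0599
grip_force: 0.0
```

```bash
python3 -c "
from h import *
s=env.observe();print(s['clock'],s['tcp_pos'],s['width'],s['grip_force'])
a=snap('wrist','w4.png');snap('scene')
for n in('cone_medium_mid','cone_small_mid'):
  for c in('wrist','scene'):
    for r in models.spot_point(n,c)[:5]: print(n,c,np.round(r['centre']),round(r['score'],2),at(c,r['centre'],Z[n])[:2].round(4))
"
```

```text
20.45 [0.45239857 0.01474814 0.12465431] 0.059894315511599884 0.0
cone_medium_mid wrist [ 62. 245.] 0.89 [ 0.451  -0.1412]
cone_medium_mid wrist [457.  84.] 0.85 [0.3613 0.0858]
cone_medium_mid scene [231. 274.] 0.92 [ 0.4415 -0.1332]
cone_medium_mid scene [304. 162.] 0.64 [0.3354 0.1885]
cone_medium_mid scene [282. 193.] 0.49 [0.3672 0.0852]
cone_small_mid wrist [328. 243.] 0.88 [0.4531 0.0187]
cone_small_mid wrist [258. 118.] 0.74 [ 0.379  -0.0203]
cone_small_mid scene [254. 226.] 0.69 [ 0.3832 -0.0172]
cone_small_mid scene [338. 233.] 0.67 [0.5228 0.0868]
cone_small_mid scene [289. 232.] 0.61 [0.4488 0.0203]
```

View pics/w4.png

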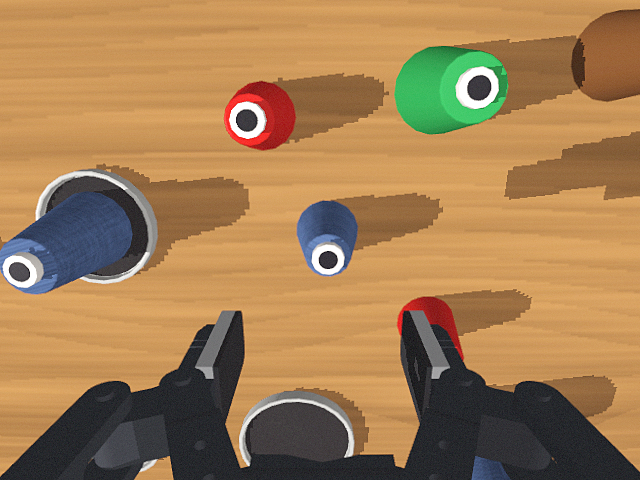

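The medium cone stands in its dish (wrist pixel (85,230)). The small blue cone is straight ahead at (328,243). Grasping it.

Emit:
carry_out:
  slide:
    - [0, 0.02, 0.3]
    - [0, 0.02, 0.7]
    - [0, 0.02, 0.7]
    - [0, 0.02, 0.7]
  twist:
    - [0, 0, 0]
    - [0, 0, 0]
    - [0, 0, 0]
    - [0, 0, 0]
  claw: [0.4, 0.4, 0.4, 0.4]

```text
clock: 21.25
tcp_pos: [0.453, 0.0176, 0.0558]
eef_rot: [[-1.0, 0.0, 0.001], [0.0, 1.0, -0.0], [-0.001, -0.0, -1.0]]
wrist_force: [0.8, 0.4, 0.7]
width: 0.06
grip_force: 0.0
```

Emit:
carry_out:
  slide:
    - [0, 0, 0.3]
    - [0, 0, 0.42]
    - [0, 0, 0.42]
    - [0, 0, 0.42]
    - [0, 0, 0.42]
    - [0, 0, 0.42]
    - [0, 0, 0.42]
    - [0, 0, 0.42]
  twist:
    - [0, 0, 0]
    - [0, 0, 0]
    - [0, 0, 0]
    - [0, 0, 0]
    - [0, 0, 0]
    - [0, 0, 0]
    - [0, 0, 0]
    - [0, 0, 0]
  claw: [0.4, 0.4, 0.4, -1, -1, -1, -1, -1]

```text
clock: 22.25
tcp_pos: [0.4532, 0.0177, 0.0142]
eef_rot: [[-1.0, -0.0, 0.002], [-0.0, 1.0, 0.0], [-0.002, 0.0, -1.0]]
wrist_force: [-2.5, 0.1, 11.1]
width: 0.0328
grip_force: 58.6
```

Emit:
carry_out:
  slide:
    - [0, 0, -0.3]
    - [0, 0, -0.7]
    - [0, 0, -1]
    - [0, 0, -1]
  twist:
    - [0, 0, 0]
    - [0, 0, 0]
    - [0, 0, 0]
    - [0, 0, 0]
  claw: [-1, -1, -1, -1]

```text
clock: 22.75
tcp_pos: [0.4542, 0.0177, 0.1154]
eef_rot: [[-1.0, -0.0, 0.005], [-0.0, 1.0, 0.0], [-0.005, 0.0, -1.0]]
wrist_force: [0.1, 0.4, -1.3]
width: 0.0331
grip_force: 59.6
```

Emit:
carry_out:
  slide:
    - [-0.4, -0.4, 0]
    - [-0.9, -0.85, 0]
    - [-0.9, -0.85, 0]
    - [-0.9, -0.85, 0]
  twist:
    - [0, 0, 0]
    - [0, 0, 0]
    - [0, 0, 0]
    - [0, 0, 0]
  claw: [-1, -1, -1, -1]

```text
clock: 23.25
tcp_pos: [0.5416, -0.0674, 0.1117]
eef_rot: [[-1.0, 0.001, -0.002], [0.001, 1.0, 0.0], [0.002, 0.0, -1.0]]
wrist_force: [-1.3, 1.2, -0.7]
width: 0.0327
grip_force: 59.6
```

Emit:
carry_out:
  slide:
    - [-0.3, -0.4, 0]
    - [-0.6, -0.8, 0]
    - [-0.6, -0.8, 0]
    - [-0.6, -0.8, 0]
    - [-0.6, -0.8, 0]
  twist:
    - [0, 0, 0]
    - [0, 0, 0]
    - [0, 0, 0]
    - [0, 0, 0]
    - [0, 0, 0]
  claw: [-1, -1, -1, -1, -1]

```text
clock: 23.88
tcp_pos: [0.6015, -0.146, 0.1129]
eef_rot: [[-1.0, -0.001, -0.001], [-0.001, 1.0, 0.0], [0.001, 0.0, -1.0]]
wrist_force: [-0.5, 0.5, -0.8]
width: 0.0331
grip_force: 59.6
```

```bash
python3 -c "
from h import *
s=env.observe();print(s['clock'],s['tcp_pos'],s['width'],s['grip_force'])
a=snap('wrist','w5.png')
for n in('dish_small','dish_large','cone_large_mid'):
  for c in('wrist',):
    for r in models.spot_point(n,c)[:5]: print(n,c,np.round(r['centre']),round(r['score'],2),at(c,r['centre'],Z[n])[:2].round(4))
"
```

```text
23.875 [ 0.60153124 -0.14600411  0.11294795] 0.03311440404869904 59.63063619565219
dish_small wrist [321. 271.] 0.62 [ 0.6281 -0.1467]
dish_large wrist [532. 277.] 0.85 [ 0.6328 -0.0034]
```

View pics/w5.png

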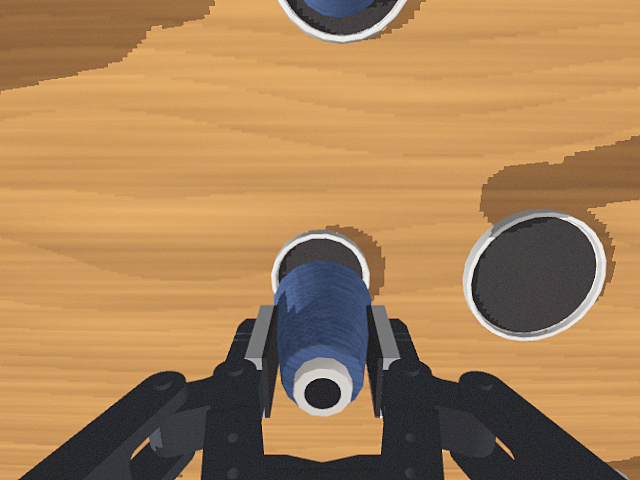

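The small dish lies ahead at (321,272), i.e. (.629,−.147), and the small cone is upright in the grip. Lowering it.

Emit:
carry_out:
  slide:
    - [-0.28, -0.01, 0.2]
    - [-0.28, -0.01, 0.5]
    - [-0.28, -0.01, 0.5]
    - [-0.28, -0.01, 0.5]
  twist:
    - [0, 0, 0]
    - [0, 0, 0]
    - [0, 0, 0]
    - [0, 0, 0]
  claw: [-1, -1, -1, -1]

```text
clock: 24.58
tcp_pos: [0.6306, -0.1483, 0.0638]
eef_rot: [[-1.0, -0.0, 0.0], [-0.0, 1.0, -0.0], [-0.0, -0.0, -1.0]]
wrist_force: [0.0, 0.2, -0.8]
width: 0.033
grip_force: 59.6
```

Emit:
carry_out:
  slide:
    - [0, 0, 0.2]
    - [0, 0, 0.35]
    - [0, 0, 0.41]
    - [0, 0, 0.43]
    - [0, 0, 0.43]
    - [0, 0, 0.43]
  twist:
    - [0, 0, 0]
    - [0, 0, 0]
    - [0, 0, 0]
    - [0, 0, 0]
    - [0, 0, 0]
    - [0, 0, 0]
  claw: [-1, -1, -1, -1, -1, -1]

```text
clock: 25.32
tcp_pos: [0.6308, -0.1484, 0.0203]
eef_rot: [[-1.0, -0.0, 0.001], [-0.0, 1.0, -0.0], [-0.001, -0.0, -1.0]]
wrist_force: [-0.0, 0.1, -0.3]
width: 0.0326
grip_force: 59.6
```

Emit:
carry_out:
  slide:
    - [0, 0, 0.012]
    - [0, 0, 0.012]
    - [0, 0, 0.012]
    - [0, 0, 0.012]
    - [0, 0, 0.012]
  twist:
    - [0, 0, 0]
    - [0, 0, 0]
    - [0, 0, 0]
    - [0, 0, 0]
    - [0, 0, 0]
  claw: [-1, -1, 0.5, 0.5, 0.5]

```text
clock: 25.95
tcp_pos: [0.6304, -0.1483, 0.0185]
eef_rot: [[-1.0, -0.0, -0.0], [-0.0, 1.0, -0.0], [0.0, -0.0, -1.0]]
wrist_force: [-0.2, 0.8, -1.0]
width: 0.0639
grip_force: 0.0
```

Emit:
carry_out:
  slide:
    - [0, 0, -0.4]
    - [0, 0, -1]
    - [0, 0, -1]
    - [0, 0, -1]
  twist:
    - [0, 0, 0]
    - [0, 0, 0]
    - [0, 0, 0]
    - [0, 0, 0]
  claw: [0.6, 0.6, 0.6, 0.6]

```text
clock: 26.45
tcp_pos: [0.6303, -0.1483, 0.1184]
eef_rot: [[-1.0, -0.0, 0.0], [-0.0, 1.0, -0.0], [-0.0, -0.0, -1.0]]
wrist_force: [-0.4, 0.3, -0.2]
width: 0.0683
grip_force: 0.0
```

Emit:
carry_out:
  slide:
    - [0, 0.5, -0.4]
    - [0, 1, -0.4]
    - [0, 1, -0.4]
    - [0, 1, -0.4]
  twist:
    - [0, 0, 0]
    - [0, 0, 0]
    - [0, 0, 0]
    - [0, 0, 0]
  claw: [1, 1, 1, 1]

```text
clock: 26.95
tcp_pos: [0.6298, -0.0483, 0.1571]
eef_rot: [[-1.0, -0.001, -0.003], [-0.001, 1.0, -0.0], [0.003, -0.0, -1.0]]
wrist_force: [0.4, -0.3, 0.3]
width: 0.0853
grip_force: 0.0
```

Emit:
carry_out:
  slide:
    - [0.1, 0.5, 0]
    - [0.17, 0.9, 0]
    - [0.17, 0.9, 0]
    - [0.17, 0.9, 0]
  twist:
    - [0, 0, 0]
    - [0, 0, 0]
    - [0, 0, 0]
    - [0, 0, 0]
  claw: [1, 1, 1, 1]

```text
clock: 27.45
tcp_pos: [0.6135, 0.0405, 0.158]
eef_rot: [[-1.0, 0.001, -0.001], [0.001, 1.0, -0.001], [0.001, -0.001, -1.0]]
wrist_force: [0.5, -0.7, 0.6]
width: 0.0855
grip_force: 0.0
```

```bash
python3 -c "
from h import *
s=env.observe();print(s['clock'],s['tcp_pos'],s['width'],s['grip_force'])
a=snap('wrist','w6.png');snap('scene')
for n in('dish_large','cone_large_mid','cone_small_mid'):
  for c in('wrist','scene'):
    for r in models.spot_point(n,c)[:4]: print(n,c,np.round(r['centre']),round(r['score'],2),at(c,r['centre'],Z[n])[:2].round(4))
"
```

```text
27.45 [0.61345177 0.04047902 0.15795963] 0.08551795720673866 0.0
dish_large wrist [263. 234.] 0.69 [ 0.6274 -0.0048]
dish_large scene [348. 299.] 0.76 [ 0.6284 -0.0087]
cone_large_mid wrist [453. 235.] 0.81 [0.6139 0.126 ]
cone_large_mid scene [388. 238.] 0.69 [0.6136 0.1297]
cone_small_mid wrist [402.  85.] 0.84 [0.5215 0.0908]
cone_small_mid wrist [ 53. 253.] 0.82 [ 0.6331 -0.1521]
cone_small_mid scene [299. 341.] 0.84 [ 0.6268 -0.1458]
cone_small_mid scene [251. 228.] 0.81 [ 0.3832 -0.0252]
cone_small_mid scene [338. 231.] 0.75 [0.5204 0.0894]
```

View pics/w6.png

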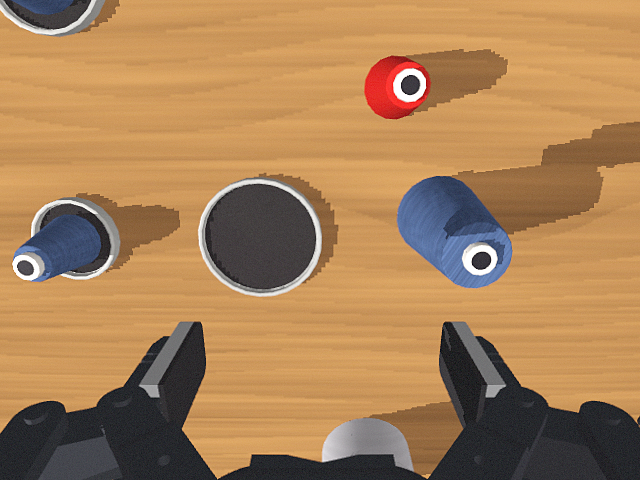

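The small cone stands in its dish at (72,240), the large dish is at (262,237), and the large blue cone is at (450,232), i.e. (.6138,.126). Grasping the large cone.

Emit:
carry_out:
  slide:
    - [0, 0.5, 0]
    - [0, 0.85, 0]
    - [0, 0.85, 0.2]
    - [0, 0.85, 0.5]
    - [0, 0.85, 0.5]
  twist:
    - [0, 0, 0]
    - [0, 0, 0]
    - [0, 0, 0]
    - [0, 0, 0]
    - [0, 0, 0]
  claw: [1, 1, 1, 1, 1]

```text
clock: 28.48
tcp_pos: [0.612, 0.1264, 0.1067]
eef_rot: [[-1.0, -0.0, -0.004], [-0.0, 1.0, -0.001], [0.004, -0.001, -1.0]]
wrist_force: [-0.9, -0.2, 0.5]
width: 0.0855
grip_force: 0.0
```

Emit:
carry_out:
  slide:
    - [0, 0, 0.3]
    - [0, 0, 0.6]
    - [0, 0, 0.78]
    - [0, 0, 0.78]
    - [0, 0, 0.78]
    - [0, 0, 0.78]
    - [0, 0, 0.78]
    - [0, 0, 0.78]
  twist:
    - [0, 0, 0]
    - [0, 0, 0]
    - [0, 0, 0]
    - [0, 0, 0]
    - [0, 0, 0]
    - [0, 0, 0]
    - [0, 0, 0]
    - [0, 0, 0]
  claw: [1, 1, 1, 1, -1, -1, -1, -1]

```text
clock: 29.48
tcp_pos: [0.6144, 0.1267, 0.0328]
eef_rot: [[-1.0, 0.0, 0.003], [0.0, 1.0, -0.0], [-0.003, -0.0, -1.0]]
wrist_force: [-2.0, -1.1, 9.4]
width: 0.0489
grip_force: 61.1
```

Emit:
carry_out:
  slide:
    - [0, 0, -0.2]
    - [0, 0, -0.4]
    - [0, 0, -0.4]
    - [0, 0, -0.4]
  twist:
    - [0, 0, 0]
    - [0, 0, 0]
    - [0, 0, 0]
    - [0, 0, 0]
  claw: [-1, -1, -1, -1]

```text
clock: 29.98
tcp_pos: [0.6133, 0.1266, 0.0702]
eef_rot: [[-1.0, 0.0, -0.0], [0.0, 1.0, -0.0], [0.0, -0.0, -1.0]]
wrist_force: [-0.9, -0.4, -1.4]
width: 0.049
grip_force: 62.1
```

Emit:
carry_out:
  slide:
    - [-0.05, -0.3, 0]
    - [-0.1, -0.7, 0]
    - [-0.1, -0.9, 0]
    - [-0.1, -0.9, 0]
  twist:
    - [0, 0, 0]
    - [0, 0, 0]
    - [0, 0, 0]
    - [0, 0, 0]
  claw: [-1, -1, -1, -1]

```text
clock: 30.48
tcp_pos: [0.6229, 0.0354, 0.0699]
eef_rot: [[-1.0, 0.002, -0.001], [0.002, 1.0, -0.0], [0.001, -0.0, -1.0]]
wrist_force: [-0.3, 0.8, -1.1]
width: 0.049
grip_force: 62.1
```

Emit:
carry_out:
  slide:
    - [-0.05, -0.3, 0]
    - [-0.05, -0.42, 0]
    - [-0.05, -0.42, 0.1]
    - [-0.05, -0.42, 0.2]
    - [-0.05, -0.42, 0.2]
    - [-0.05, -0.42, 0.2]
  twist:
    - [0, 0, 0]
    - [0, 0, 0]
    - [0, 0, 0]
    - [0, 0, 0]
    - [0, 0, 0]
    - [0, 0, 0]
  claw: [-1, -1, -1, -1, -1, -1]

```text
clock: 31.22
tcp_pos: [0.6284, -0.0047, 0.0505]
eef_rot: [[-1.0, -0.001, -0.0], [-0.001, 1.0, -0.0], [0.0, -0.0, -1.0]]
wrist_force: [-0.5, -0.6, -0.8]
width: 0.0488
grip_force: 62.1
```

Emit:
carry_out:
  slide:
    - [0, 0, 0.08]
    - [0, 0, 0.12]
    - [0, 0, 0.13]
    - [0, 0, 0.13]
    - [0, 0, 0.13]
    - [0, 0, 0.13]
    - [0, 0, 0.13]
    - [0, 0, 0.13]
  twist:
    - [0, 0, 0]
    - [0, 0, 0]
    - [0, 0, 0]
    - [0, 0, 0]
    - [0, 0, 0]
    - [0, 0, 0]
    - [0, 0, 0]
    - [0, 0, 0]
  claw: [-1, -1, -1, -1, 0.9, 0.9, 0.9, 0.9]

```text
clock: 32.22
tcp_pos: [0.6285, -0.0054, 0.0375]
eef_rot: [[-1.0, 0.0, -0.0], [0.0, 1.0, -0.0], [0.0, -0.0, -1.0]]
wrist_force: [-0.4, 0.0, 0.2]
width: 0.0809
grip_force: 0.0
```

Emit:
carry_out:
  slide:
    - [0, 0, -0.3]
    - [0, 0, -0.7]
    - [0, 0, -1]
    - [0, 0, -1]
  twist:
    - [0, 0, 0]
    - [0, 0, 0]
    - [0, 0, 0]
    - [0, 0, 0]
  claw: [0.9, 0.9, 0.9, 0.9]

```text
clock: 32.72
tcp_pos: [0.63, -0.0053, 0.1403]
eef_rot: [[-1.0, -0.0, 0.005], [-0.0, 1.0, -0.0], [-0.005, -0.0, -1.0]]
wrist_force: [-0.3, -0.1, -0.0]
width: 0.0814
grip_force: 0.0
```

Emit:
carry_out:
  slide:
    - [0, 0, -0.5]
    - [0, 0, -1]
    - [0, 0, -1]
  twist:
    - [0, 0, 0]
    - [0, 0, 0]
    - [0, 0, 0]
  claw: [0.9, 0.9, 0.9]

```text
clock: 33.1
tcp_pos: [0.63, -0.0053, 0.2406]
eef_rot: [[-1.0, 0.0, 0.006], [0.0, 1.0, -0.0], [-0.006, -0.0, -1.0]]
wrist_force: [0.1, -0.8, -1.0]
width: 0.0809
grip_force: 0.0
```

Emit:
carry_out:
  slide:
    - [1, 0.5, 0]
    - [1, 1, 0]
    - [1, 1, 0]
    - [1, 1, 0]
  twist:
    - [0, 0, 0]
    - [0, 0, 0]
    - [0, 0, 0]
    - [0, 0, 0]
  claw: [0.9, 0.9, 0.9, 0.9]

```text
clock: 33.6
tcp_pos: [0.5272, 0.0957, 0.2363]
eef_rot: [[-1.0, -0.002, -0.002], [-0.002, 1.0, -0.0], [0.002, -0.0, -1.0]]
wrist_force: [0.4, 0.0, -0.2]
width: 0.0814
grip_force: 0.0
```

Emit:
carry_out:
  slide:
    - [1, 0.5, 0]
    - [1, 1, 0]
    - [1, 1, 0]
    - [1, 1, 0]
  twist:
    - [0, 0, 0]
    - [0, 0, 0]
    - [0, 0, 0]
    - [0, 0, 0]
  claw: [0.9, 0.9, 0.9, 0.9]

```text
clock: 34.1
tcp_pos: [0.4283, 0.1951, 0.2368]
eef_rot: [[-1.0, -0.002, -0.001], [-0.002, 1.0, -0.001], [0.001, -0.001, -1.0]]
wrist_force: [0.6, 0.2, -0.4]
width: 0.0813
grip_force: 0.0
```

```bash
python3 -c "
from h import *
s=env.observe();print(s['clock'],s['tcp_pos'])
snap('scene','s7.png');b=snap('top','t7.png')
c=cv2.resize(b[140:320,80:440],None,fx=2.2,fy=2.2,interpolation=cv2.INTER_CUBIC);cv2.imwrite('pics/t7c.png',cv2.cvtColor(c,cv2.COLOR_RGB2BGR))
"
```

```text
34.1 [0.42826677 0.19505106 0.23678241]
```

View pics/s7.png

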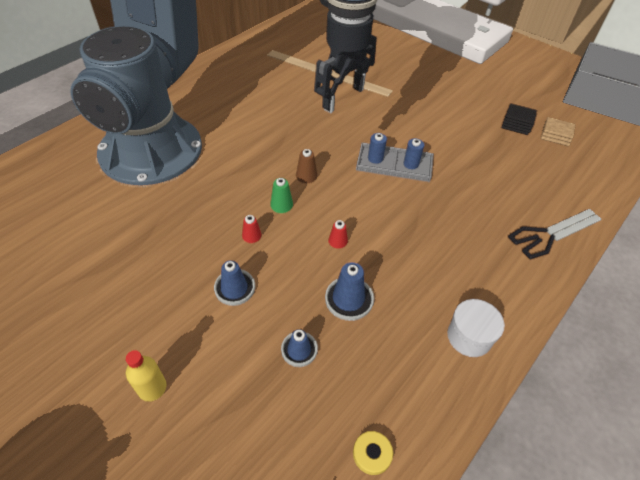

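View pics/t7c.png

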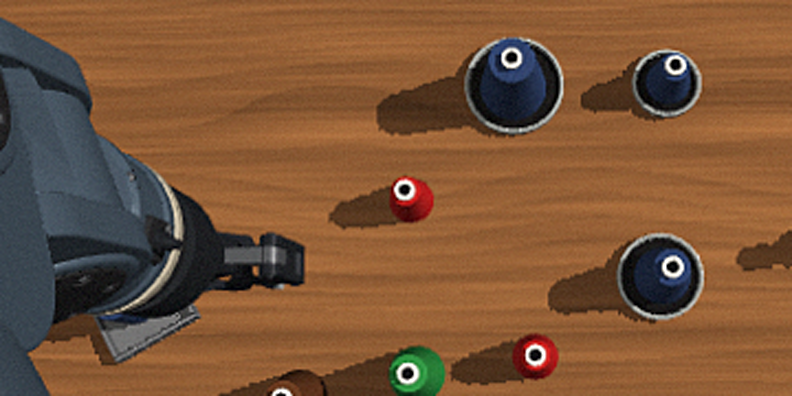

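The scene view shows all three cones upright and inside their dishes: large (350,290), medium (234,283) and small (299,346). Both spools stand in the tray at (377,148) and (414,153), and the look-alikes and bottle haven't moved. The gripper is clear, so I'm handing in.

```bash
python3 -c "
from h import *
print(env.close_job())"
```

```text
the job is handed in; nothing more can be done
None
```

The job is handed in: the final pictures show each cone upright in the dish of its size and the old spool upright in the free half of the tray, with the other spool, the oil bottle and the look-alikes not touched; no verdict came back.

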